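Gauge the throat of a pan-handle riveting fixture and make it ready

ROBOT

A 6-joint arm with a two-finger parallel gripper is mounted at the origin on the work surface. World frame = base frame: x ahead of the robot, y to its left, z up, the work surface at z = 0. Lengths are in mm, angles in rad, forces in N, time in s.
With the tool pointing down it reaches from about 300 to 825 mm from the base axis. Payload 5.4 kg.
Tool frame: the origin (TCP) lies at the very end of the fingers, on their centre line; the grasp point (between the pads) lies 19 mm behind it; z points along the fingers, y is the line along which they close (so a half turn about z gives the same grasp; the last joint's range is limited). The gripper opens to 92 mm and grips with 3 to 60 N. Pads are 20 mm wide; open, the fingers measure 128 mm over their backs; the gripper's body (75 mm by 189 mm) begins 69 mm behind the grasp point.
Start: joints at [-1.416, 0.158, 1.597, -0, 1.386, -0.21], TCP at [205.114, -537.154, 214.601] pointing down, gripper open.
Joint ranges: [-2.91, 2.91], [-0.94, 2.29], [0.18, 2.7], [-1.29, 4.43], [0.17, 2.64], [-3, 3]. Speed limits (rad/s): [2.57, 2.57, 3.14, 3.14, 3.14, 3.14].

INTERFACE

Orientations are given as a unit quaternion [x, y, z, w].
In Python, from station import sensors, optics, order gives the robot as it stands.
- The arm moves only by the shell command python3 -m pendant 'ROWS'. ROWS is JSON, one flat list of numbers, 5 for each row, row after row: the closure, from 0 (fully open) to 1 (shut), then the shift along the tool's x, y, z in cm, then the turn about the tool's z in rad. In form: [jaw, x, y, z, roll, jaw, x, y, z, roll, ...]. A call has exactly 10 rows; each row shifts and turns the commanded pose from where the row before left it, along the tool's axes as they then stand; what a row does not reach is not made up. A row lasts 1/10 s, in which the tool goes at most 50 mm and 8.59 degrees, less where a joint would pass 70% of its speed; a pose out of reach is approached as far as the arm can. A call is refused whole if a number of a shift passes 5 or a number of a turn 0.15, either way. A call with a gripper value outside its range is refused whole. The fingers move at their own pace and stop on an object; the grip force is fixed at half the most. Time passes only in rows, so rows that do not move let the fingers close, or fill a call up. It gives the time, the measured TCP pose, the force, the opening and the grip force at its end, in the units of the state.
- sensors.get_obs(): the state, without advancing time (a new reading comes with each control period).
- optics.grab_frame(name): name is "scene" or "top" or "wrist"; returns a dict with "color" (400x640x3 uint8, red, green, blue), "fx", "fy", "cx", "cy" (pixels), "world_from_camera" (4x4, takes a point from camera to world coordinates); the wrist camera has in their place "tool_from_camera" (4x4, takes a point from camera to tool coordinates, whose origin is the TCP and whose axes are the flange's). Camera axes: x right, y down, z forward; pixel columns grow to the right and rows downward; lengths in mm; the calibration is good to about 2 mm. A picture is of the moment at which its call begins: read the wrist's pose just before it. There is no depth.
- order.sign_off(): hands the job in; it is judged then, once.
The state is a dict: "time": time; "joint_pos": joint angles; "dq": joint speeds; "joint_torque": joint torques, N m; "eef_pos": TCP position; "ee_rot": TCP orientation; "ft_force": force on the tool from outside, world axes, zero at the start; "ft_torque": the same for the moment, N m; "opening": opening from 0.0 (shut) to 1.0 (fully open); "grasp_force": force on a finger pad.
Only numpy, scipy, OpenCV 4.12 (cv2) and the standard library are available. Lean on these libraries where they do the work, as an engineer would, in place of code of your own. Each camera call takes 0.05 s, during which the arm holds its last target. There are 200 camera calls.

TASK

Make the riveting fixture ready for its next batch: find the height of its throat by sliding the spacer plates flat along the anvil under the yellow beam, one at a time from the thinnest up, and leave the thickest one that goes in freely fully home against the back stop, with the other plates lying back on the grey board. Turn the selector to the colour of the plate left in, and lay all the loose pan handles in the orange tray. Leave the pan, the jar and the bottle where they are.

Things in the scene. Friction and masses are not known exactly. Their poses are not given: they have to be found in the camera images.
- press: riveting fixture, fixed. Green slab x -130..130, y -155..50, 12 mm high; on it a flat steel anvil (top at z 30 mm, x -130..60, y -45..45), behind it a green column 90 wide, 88 high (front face at x 60 = back stop), and a yellow beam 80 wide locked over the anvil at x 20..60. Origin: table level, on the anvil's centre line; x points from the open front to the back stop, z up
- throat (a point): mouth of the throat: the middle of the beam's front edge, at anvil-top level (press x 20, y 0, z 30 mm). The throat is the space between anvil and beam: 40 mm deep, open at the front (-x) and sides, unknown height of 9 to 21 mm. The beam is 28 mm thick, so its top is at most 79 mm above the table
- beam (a joint): where the yellow beam is locked on the column (m, up positive) from a worn, uncalibrated mark: it does not tell the throat height. Do not try to move it (held by 300 N)
- selector (a joint): stroke selector, rad: black knob; its white pointer line points to the press's -x at 0 and turns clockwise seen from above as the value grows (0 to 2.6). Colour dots on its base: 0.7 white, 1.2 yellow, 1.7 green, 2.2 red. Turns with friction (about 0.05 N m), stays where left
- selector_grip (a point): on the knob's axis (press x -40, y -110 mm), 49 mm above the table; the bar grip is 42 long (along the pointer), 14 wide, and stands from 26 to 56 mm above the table over a 44 mm disc. Turns with the knob
- board: grey flat plate board, fixed, 160 (x) x 310 (y) x 4 mm, where the spacer plates lie in a row; origin: centre of its underside
- tray: orange open feed tray, fixed, outside 150 (x) x 200 (y) x 30 mm high, walls and floor 5 mm; origin: centre of its underside
- plate1: spacer plate, white: aluminium, 100 (x) x 44 (y) x 8 mm thick, lying flat; on it an upright white grip block 20 (x) x 24 (y) x 36 mm high, centred at x -32; the other end (x +50) is the nose that goes under the beam. About 0.16 kg. Origin: centre of the underside. Fully home the nose touches the back stop: origin at press x 10, grip block 32 mm clear of the beam
- plate2: spacer plate, yellow: aluminium, 100 (x) x 44 (y) x 11 mm thick, lying flat; on it an upright yellow grip block 20 (x) x 24 (y) x 36 mm high, centred at x -32; the other end (x +50) is the nose that goes under the beam. About 0.16 kg. Origin: centre of the underside. Fully home the nose touches the back stop: origin at press x 10, grip block 32 mm clear of the beam
- plate3: spacer plate, green: aluminium, 100 (x) x 44 (y) x 14 mm thick, lying flat; on it an upright green grip block 20 (x) x 24 (y) x 36 mm high, centred at x -32; the other end (x +50) is the nose that goes under the beam. About 0.16 kg. Origin: centre of the underside. Fully home the nose touches the back stop: origin at press x 10, grip block 32 mm clear of the beam
- plate4: spacer plate, red: aluminium, 100 (x) x 44 (y) x 17 mm thick, lying flat; on it an upright red grip block 20 (x) x 24 (y) x 36 mm high, centred at x -32; the other end (x +50) is the nose that goes under the beam. About 0.16 kg. Origin: centre of the underside. Fully home the nose touches the back stop: origin at press x 10, grip block 32 mm clear of the beam
- handle1: loose steel pan side handle lying flat (one to three are present): bar 14 (x) x 90 (y) x 14 mm high with two legs toward its -x (at y +-38, 12 wide and high, to x -29, small end flanges 24 wide). About 0.12 kg. Origin: middle of the bar's underside
- handle2: loose steel pan side handle lying flat (one to three are present): bar 14 (x) x 90 (y) x 14 mm high with two legs toward its -x (at y +-38, 12 wide and high, to x -29, small end flanges 24 wide). About 0.12 kg. Origin: middle of the bar's underside
- handle3: loose steel pan side handle lying flat (one to three are present): bar 14 (x) x 90 (y) x 14 mm high with two legs toward its -x (at y +-38, 12 wide and high, to x -29, small end flanges 24 wide). About 0.12 kg. Origin: middle of the bar's underside
- pan: bystander: grey pan, 160 mm across, 60 high; origin at centre of its underside
- rivet_jar: bystander: jar of rivets with a blue cap, 60 mm across, 70 high; origin at centre of its underside
- water: bystander: clear water bottle, 64 mm across, 190 high; origin at centre of its underside
Things that resemble listed ones, but are neither listed nor needed, are in the scene too. Of the things that look like the tray, the largest one is meant. Leave any green look-alike of the handle2 alone.

How it is judged (in metres and radians):
On the way, in this order (a step that is already met when the one before it is completed fails the run):
1. the thinnest plate (8 mm, white) has been fully home in the throat (x of plate1 in the frame of press between 0.003 and 0.02 m and y of plate1 in the frame of press between -0.022 and 0.022 m and z of plate1 in the frame of press between 0.026 and 0.034 m and angle between plate1's own z axis and vertical below 0.1 rad), for 0.1 s.
2. then the 11 mm plate (yellow) has been fully home (x of plate2 in the frame of press between 0.003 and 0.02 m and y of plate2 in the frame of press between -0.022 and 0.022 m and z of plate2 in the frame of press between 0.026 and 0.034 m and angle between plate2's own z axis and vertical below 0.1 rad), for 0.1 s.
3. then the 14 mm plate (green) has been tried: flat on the anvil with its nose pushed up to the throat's mouth, or in it (x of plate3 in the frame of press between -0.036 and 0.02 m and y of plate3 in the frame of press between -0.03 and 0.03 m and z of plate3 in the frame of press between 0.026 and 0.037 m and angle between the x axis of plate3 and the x axis of press, either way round below 0.3 rad), for 0.1 s.
4. then the thickest plate that goes in freely is fully home and the selector stands at its colour ((((x of plate2 in the frame of press between 0.003 and 0.02 m and y of plate2 in the frame of press between -0.022 and 0.022 m and z of plate2 in the frame of press between 0.026 and 0.034 m and angle between plate2's own z axis and vertical below 0.1 rad) and value of joint selector between 1.05 and 1.35 rad and value of joint beam below -0.0001 m) or ((x of plate3 in the frame of press between 0.003 and 0.02 m and y of plate3 in the frame of press between -0.022 and 0.022 m and z of plate3 in the frame of press between 0.026 and 0.034 m and angle between plate3's own z axis and vertical below 0.1 rad) and value of joint selector between 1.55 and 1.85 rad and value of joint beam between -0.0013 and 0.0029 m) or ((x of plate4 in the frame of press between 0.003 and 0.02 m and y of plate4 in the frame of press between -0.022 and 0.022 m and z of plate4 in the frame of press between 0.026 and 0.034 m and angle between plate4's own z axis and vertical below 0.1 rad) and value of joint selector between 2.05 and 2.35 rad and value of joint beam above 0.0017 m))), for 0.2 s.
At the end, for the whole second after the job is handed in: Thickest plate that goes in with at least 0.9 mm play lies flat in the throat, nose within 7 mm of the back stop, within 22 mm of the centre line; selector within 0.15 rad of its colour; other plates flat on the board (centres over it); every handle present in the tray; all at rest ((((x of plate2 in the frame of press between 0.003 and 0.02 m and y of plate2 in the frame of press between -0.022 and 0.022 m and z of plate2 in the frame of press between 0.026 and 0.034 m and angle between plate2's own z axis and vertical below 0.1 rad) and value of joint selector between 1.05 and 1.35 rad and value of joint beam below -0.0001 m) or ((x of plate3 in the frame of press between 0.003 and 0.02 m and y of plate3 in the frame of press between -0.022 and 0.022 m and z of plate3 in the frame of press between 0.026 and 0.034 m and angle between plate3's own z axis and vertical below 0.1 rad) and value of joint selector between 1.55 and 1.85 rad and value of joint beam between -0.0013 and 0.0029 m) or ((x of plate4 in the frame of press between 0.003 and 0.02 m and y of plate4 in the frame of press between -0.022 and 0.022 m and z of plate4 in the frame of press between 0.026 and 0.034 m and angle between plate4's own z axis and vertical below 0.1 rad) and value of joint selector between 2.05 and 2.35 rad and value of joint beam above 0.0017 m)) and ((x of plate1 in the frame of press between 0.003 and 0.02 m and y of plate1 in the frame of press between -0.022 and 0.022 m and z of plate1 in the frame of press between 0.026 and 0.034 m and angle between plate1's own z axis and vertical below 0.1 rad) or (x of plate1 in the frame of board between -0.08 and 0.08 m and y of plate1 in the frame of board between -0.155 and 0.155 m and z of plate1 in the frame of board between 0 and 0.01 m and angle between plate1's own z axis and vertical below 0.1 rad)) and ((x of plate2 in the frame of press between 0.003 and 0.02 m and y of plate2 in the frame of press between -0.022 and 0.022 m and z of plate2 in the frame of press between 0.026 and 0.034 m and angle between plate2's own z axis and vertical below 0.1 rad) or (x of plate2 in the frame of board between -0.08 and 0.08 m and y of plate2 in the frame of board between -0.155 and 0.155 m and z of plate2 in the frame of board between 0 and 0.01 m and angle between plate2's own z axis and vertical below 0.1 rad)) and ((x of plate3 in the frame of press between 0.003 and 0.02 m and y of plate3 in the frame of press between -0.022 and 0.022 m and z of plate3 in the frame of press between 0.026 and 0.034 m and angle between plate3's own z axis and vertical below 0.1 rad) or (x of plate3 in the frame of board between -0.08 and 0.08 m and y of plate3 in the frame of board between -0.155 and 0.155 m and z of plate3 in the frame of board between 0 and 0.01 m and angle between plate3's own z axis and vertical below 0.1 rad)) and ((x of plate4 in the frame of press between 0.003 and 0.02 m and y of plate4 in the frame of press between -0.022 and 0.022 m and z of plate4 in the frame of press between 0.026 and 0.034 m and angle between plate4's own z axis and vertical below 0.1 rad) or (x of plate4 in the frame of board between -0.08 and 0.08 m and y of plate4 in the frame of board between -0.155 and 0.155 m and z of plate4 in the frame of board between 0 and 0.01 m and angle between plate4's own z axis and vertical below 0.1 rad)) and x of handle1 in the frame of tray between -0.07 and 0.07 m and y of handle1 in the frame of tray between -0.095 and 0.095 m and z of handle1 in the frame of tray between 0 and 0.03 m and x of handle2 in the frame of tray between -0.07 and 0.07 m and y of handle2 in the frame of tray between -0.095 and 0.095 m and z of handle2 in the frame of tray between 0 and 0.03 m and x of handle3 in the frame of tray between -0.07 and 0.07 m and y of handle3 in the frame of tray between -0.095 and 0.095 m and z of handle3 in the frame of tray between 0 and 0.03 m and linear speed of each of plate1, plate2, plate3, plate4, handle1, handle2, handle3 below 0.03 m/s); the robot touches nothing.
It fails at once if the pan is moved more than 30 mm (distance of pan from where it was at the start of the episode above 0.03 m).
It fails at once if the jar of rivets is moved more than 30 mm (distance of rivet_jar from where it was at the start of the episode above 0.03 m).
It fails at once if the water bottle is moved more than 30 mm (distance of water from where it was at the start of the episode above 0.03 m).
Of handle1, handle2, handle3 only 1 to 3 are there at a start; the rules pass over those that are not, and their reading is None.
At some moment in a run one of plate1, plate2, plate3, plate4, handle1, handle2, handle3 may be knocked a few centimetres aside while the robot is not near it.
It also fails if it takes over 210 s, if anything falls off the work surface, if the arm or the gripper's body presses on something with over 40 N, if the wrist force passes 120 N, or if a joint passes its speed limit or range.

## Working session

There is one attempt and no reset: what is moved stays moved. The work goes in short steps, Python scripts to look and compute and a shell command to move; the robot and the scene stay as the last step left them, time stands still between calls to the robot, and variables do not carry over. Pictures are saved under pics/ and viewed, at most 14 in all, crops included, and the job is handed in when it is done.

```bash
ls; mkdir -p pics; python3 - <<'E'
from station import sensors, optics
import cv2, json, numpy as np
o=sensors.get_obs(); print({k:(np.round(v,3).tolist() if not isinstance(v,(int,float)) else v) for k,v in o.items()})
for n in ["scene","top"]:
    f=optics.grab_frame(n); cv2.imwrite(f"pics/{n}0.png",f["color"][:,:,::-1])
    print(n,[f[k] for k in("fx","fy","cx","cy")],np.round(f["world_from_camera"],4).tolist())
f=optics.grab_frame("wrist"); print(np.round(f["tool_from_camera"],4).tolist(),f["fx"],f["cx"],f["cy"])
E
```

```text
pics
{'time': 0.0, 'joint_pos': [-1.416, 0.159, 1.598, -0.0, 1.386, -0.21], 'dq': [0.0, 0.002, 0.0, 0.001, -0.002, -0.0], 'joint_torque': [0.0, -38.557, -32.211, 0.07, 0.038, -0.0], 'eef_pos': [205.007, -536.541, 213.612], 'ee_rot': [0.983, 0.181, 0.0, -0.001], 'ft_force': [0.264, 0.342, -0.28], 'ft_torque': [-0.008, -0.016, 0.041], 'grasp_force': 0.0, 'opening': 1.0032825722250311}
scene [395.18203966797677, 395.18203966797677, 321.8431578819195, 201.40945919409256] [[0.3452, 0.536, -0.7704, 1473.7849], [0.9384, -0.2089, 0.2752, -331.6063], [-0.0134, -0.818, -0.5751, 765.6547], [0.0, 0.0, 0.0, 1.0]]
top [478.54042839800854, 478.54042839800854, 326.9591090588913, 199.35571856000297] [[0.0045, -0.9877, 0.1561, 292.9345], [-1.0, -0.0031, 0.0093, -20.8346], [-0.0087, -0.1562, -0.9877, 1512.9817], [0.0, 0.0, 0.0, 1.0]]
[[0.0, -0.9656, -0.2599, 72.5082], [1.0, -0.0001, 0.0002, -0.0043], [-0.0002, -0.2599, 0.9656, -170.6138], [0.0, 0.0, 0.0, 1.0]] 285.9982164779279 319.65207649405477 197.22142960608844
```

View pics/top0.png

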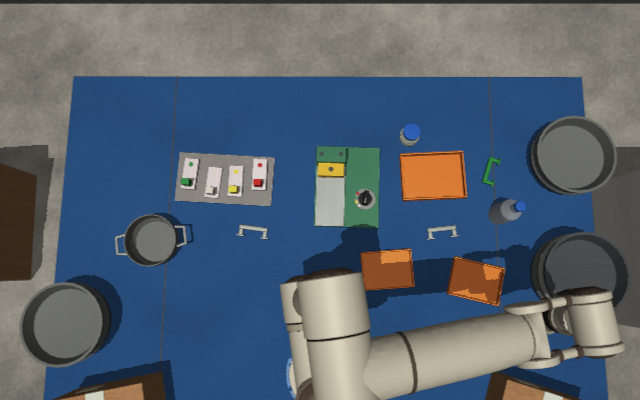

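View pics/scene0.png

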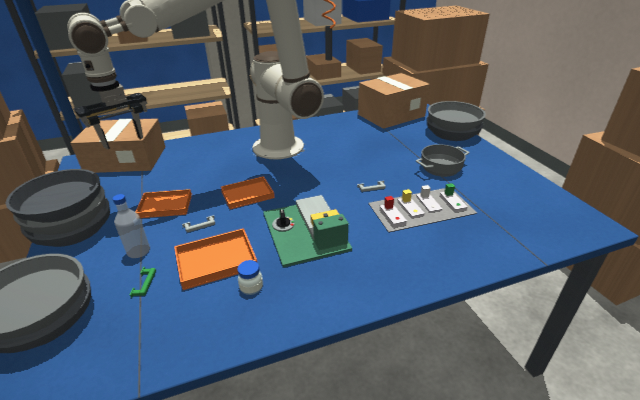

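Seen: in the top view the plates are green (189,175), white (213,183), yellow (235,181) and red (259,172). The press is at (347,187) and the knob at (366,199).
- **Tray candidates:** (433,176), (387,270) and (477,281). The largest is (433,176).
- **Handle candidates:** steel (253,232) and (443,232), and a green look-alike at (491,171), which I leave alone. The handles fixed on the pan at (150,240) don't count.

I'll check these in one enlarged crop.

```bash
cat > h.py <<'E'
import numpy as np, cv2
from scipy.spatial.transform import Rotation as R
from station import sensors, optics
def pose():
    o=sensors.get_obs(); return np.array(o["eef_pos"]),R.from_quat(o["ee_rot"])
def cam(name):
    if name=="wrist":
        p,r=pose(); f=optics.grab_frame(name); T=np.eye(4); T[:3,:3]=r.as_matrix(); T[:3,3]=p
        T=T@np.array(f["tool_from_camera"])
    else:
        f=optics.grab_frame(name); T=np.array(f["world_from_camera"])
    return f["color"],T,(f["fx"],f["fy"],f["cx"],f["cy"])
def w(T,K,u,v,z):
    d=T[:3,:3]@np.array([(u-K[2])/K[0],(v-K[3])/K[1],1]); return T[:3,3]+d*(z-T[2,3])/d[2]
def px(T,K,P):
    c=np.linalg.inv(T)@np.append(P,1); return np.array([K[2]+K[0]*c[0]/c[2],K[3]+K[1]*c[1]/c[2]])
def go(x,y,z,yaw):
    "total shift in tool axes (cm, before roll) and roll to a world pose, yaw of tool x in deg"
    p,r=pose(); d=r.inv().apply(np.array([x,y,z])-p)/10; X=r.as_matrix()[:,0]
    print("shift cm",d.round(2),"roll",round(-np.radians((yaw-np.degrees(np.arctan2(X[1],X[0]))+180)%360-180),3))
E
python3 - <<'E'
import cv2
a=cv2.imread("pics/top0.png")[135:250,170:490]
cv2.imwrite("pics/crop0.png",cv2.resize(a,None,fx=2.5,fy=2.5,interpolation=cv2.INTER_CUBIC))
E
```

```text
(no output)
```

View pics/crop0.png

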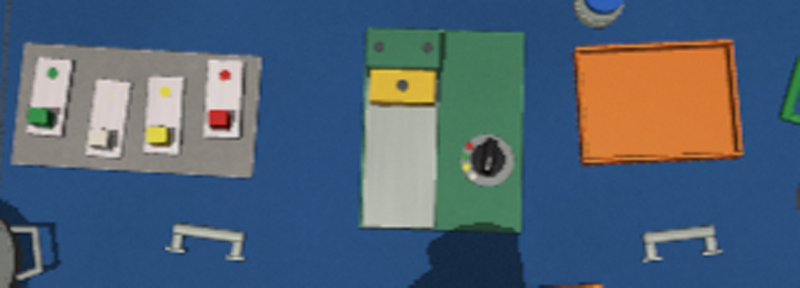

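The crop shows the largest tray at crop (660,102). It also shows the two steel handles at (207,235) and (682,238), the four plates, and the knob at (488,158).

```bash
python3 - <<'E'
from h import *
_,T,K=cam("top")
def g(n,u,v,z): print(n,w(T,K,170+u/2.5,135+v/2.5,z)[:2].round(1))
for n,u,v,z in [("slabTL",367,28,12),("slabTR",524,33,12),("slabBL",360,228,12),("slabBR",523,231,12),
 ("anvBL",363,226,30),("anvBR",435,229,30),("beamL",370,102,70),("beamR",435,104,70),("knob",488,158,40),
 ("boTL",26,43,4),("boTR",261,57,4),("boBR",252,178,4),("boBL",12,163,4),
 ("green",41,117,54),("white",99,139,48),("yell",157,134,51),("red",219,118,57),
 ("greenNose",53,73,18),("whiteN",115,82,12),("yelN",165,92,15),("redN",225,75,21),
 ("trTL",576,46,30),("trTR",733,40,30),("trBR",742,156,30),("trBL",583,163,30),
 ("h1L",176,231,14),("h1R",241,239,14),("h1m",208,233,14),("h2L",647,239,14),("h2R",715,232,14),("h2m",681,234,14),
 ("h1legL",170,251,6),("h1legR",236,258,6),("h2legL",652,259,6),("h2legR",716,251,6)]: g(n,u,v,z)
E
```

```text
slabTL [704.1  27. ]
slabTR [ 697.9 -175.8]
slabBL [444.5  33.8]
slabBR [ 441.5 -171.3]
anvBL [445.2  29.4]
anvBR [441.8 -60.2]
beamL [594.4  20.7]
beamR [592.1 -59.3]
knob [ 529.8 -126. ]
boTL [685.3 470.8]
boTR [667.3 164.3]
boBR [508.8 172.4]
boBL [527.2 480.4]
green [577.6 430.8]
white [551.  358.7]
yell [557.  285.9]
red [576.3 208.3]
greenNose [642.1 429.4]
whiteN [631.9 350.6]
yelN [618.2 285.1]
redN [639.3 207.8]
trTL [ 676.1 -239.8]
trTR [ 684.4 -439.4]
trBR [ 534.9 -444.7]
trBL [ 525.4 -245.7]
h1L [439.7 265.4]
h1R [429.9 183.2]
h1m [437.3 224.9]
h2L [ 431.8 -326.2]
h2R [ 440.9 -411.6]
h2m [ 438.2 -368.9]
h1legL [415.1 273.6]
h1legR [406.6 190. ]
h2legL [ 407.4 -333.4]
h2legR [ 417.7 -414. ]
```

```bash
python3 -m pendant '[0,3.5,-2.9,0,0,0,3.9,-3.1,0,0,0,3.9,-3.1,0,0,0,3.9,-3.1,0,0,0,3.9,-3.1,0,0,0,3.9,-3.1,0,0,0,3.9,-3.1,0,0,0,3.9,-3.1,0,0,0,3.9,-3.1,0,0,0,3.9,-3.1,0,0]'
python3 -c "
from h import *
go(480,-60,214,-1.3)"
```

```text
time: 1.2
eef_pos: [456.5, -109.7, 214.7]
ee_rot: [0.983, 0.181, 0.0, 0.0]
ft_force: [0.9, -0.3, 0.1]
opening: 1.002
grasp_force: 0.0
shift cm [ 3.97 -3.81  0.07] roll 0.387
```

```bash
python3 -m pendant '[0.3,2,-1.9,0,0,0.45,2,-1.9,0,0,0.45,0,0,0,0.13,0.45,0,0,0,0.13,0.45,0,0,0,0.127,0.45,0,0,0,0,0.45,0,0,0,0,0.45,0,0,0,0,0.45,0,0,0,0,0.45,0,0,0,0]'
python3 - <<'E'
from h import *
im,T,K=cam("wrist"); cv2.imwrite("pics/w1.png",im[:,:,::-1]); np.savez("w1.npz",T=T,K=K)
O=np.array([573.2,-19.1]);a=np.radians(-1.3);Rm=np.array([[np.cos(a),-np.sin(a)],[np.sin(a),np.cos(a)]])
for p in [(-130,50,12),(-130,-155,12),(-40,-110,56),(20,40,70),(-130,45,30)]: print(p,px(T,K,np.append(O+Rm@p[:2],p[2])).round(1))
print(pose()[0], sensors.get_obs()["opening"])
E
```

```text
time: 2.2
eef_pos: [479.6, -62.0, 214.6]
ee_rot: [1.0, -0.011, -0.0, -0.0]
ft_force: [0.0, 0.3, 0.5]
opening: 0.55
grasp_force: 0.0
(-130, 50, 12) [249.6 203.9]
(-130, -155, 12) [400.3 204.1]
(-40, -110, 56) [377.  138.6]
(20, 40, 70) [236.8  79.8]
(-130, 45, 30) [250.1 207.8]
[479.62732553 -61.99790189 214.62270339] 0.5531037704792976
```

View pics/w1.png

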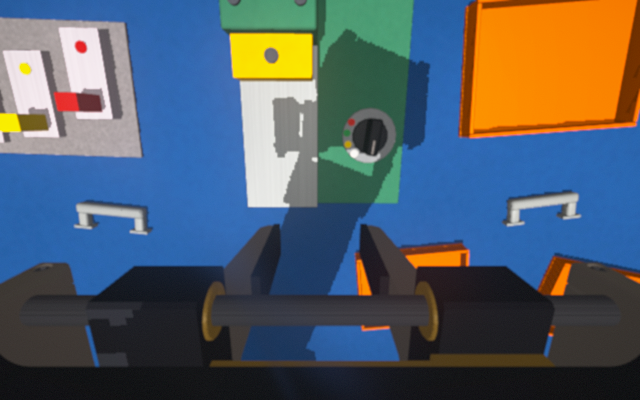

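The wrist picture shows the knob's pointer toward the front, so the selector is near 0. The press is within about 3 mm of my estimate: slab corner at (247,207), beam front-left at (234,78).

Next is the white plate.

```bash
python3 -m pendant '[0.45,0.6,-4.5,0,0.05,0.45,0.6,-4.5,0,0,0.45,0.7,-4.5,0,0,0.45,0.7,-4.5,0,0,0.45,0.7,-4.5,0,0,0.45,0.7,-4.5,0,0,0.45,0.7,-4.5,0,0,0.45,0.7,-4.5,0,0,0.45,0.6,-4.5,0,0,0.45,0.6,-2,3,0]'
python3 - <<'E'
from h import *
im,T,K=cam("wrist"); cv2.imwrite("pics/w2.png",im[:,:,::-1]); np.savez("w2.npz",T=T,K=K)
print(pose()[0], pose()[1].as_quat())
for n,p in dict(white=(551,358.7,48),yel=(557,286,51),green=(577.6,430.8,54),red=(576,208,57)).items(): print(n,px(T,K,p).round(1))
E
```

```text
time: 3.25
eef_pos: [576.4, 362.6, 189.1]
ee_rot: [0.999, -0.034, 0.004, -0.003]
ft_force: [0.7, -0.6, 0.6]
opening: 0.549
grasp_force: 0.0
[572.86534375 362.03524332 179.48236666] [ 9.99416456e-01 -3.41211976e-02 -1.55478149e-03 -2.73699441e-04]
white [325.  209.9]
yel [389.4 201.5]
green [258.3 192.7]
red [463.2 181.3]
```

View pics/w2.png

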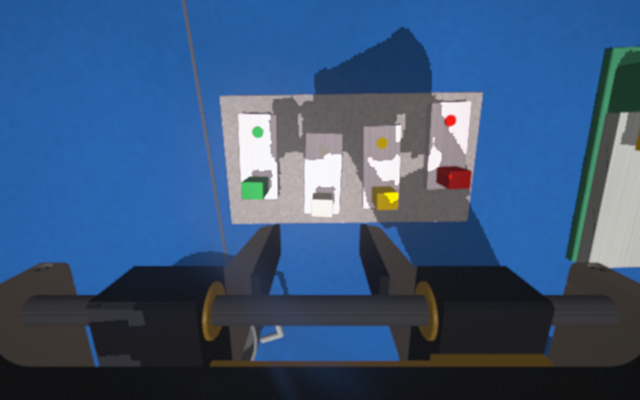

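The picture shows the white block at (322,206), yellow at (387,201), green at (253,190) and red at (457,178). All are within 3–5 mm of the estimates, and the plate's edges are parallel to the tool.

```bash
python3 -c "
from h import *
go(551.5,361,20,-3.9)"
```

```text
shift cm [-2.07  0.26 15.95] roll -0.0
```

```bash
python3 -m pendant '[0.45,-0.5,0,2,0,0.45,-0.5,0,2,0,0.45,-0.5,0.1,2,0,0.45,-0.5,0.1,2,0,0.45,0,0,1,0,0.45,0,0,1,0,0.45,0,0,0,0,0.45,0,0,0,0,0.45,0,0,0,0,0.45,0,0,0,0]'
python3 - <<'E'
from h import *
go(551.5,361,20,-3.9)
im,T,K=cam("wrist"); cv2.imwrite("pics/w3.png",im[100:300,170:470,::-1].repeat(2,0).repeat(2,1)); print(pose()[0]); np.savez("w3.npz",T=T,K=K)
E
```

```text
time: 4.3
eef_pos: [554.5, 357.3, 85.7]
ee_rot: [0.999, -0.036, 0.001, -0.0]
ft_force: [0.2, -0.4, 0.2]
opening: 0.548
grasp_force: 0.0
shift cm [-0.34 -0.34  6.57] roll -0.004
[554.37842054 357.25300484  85.51021192]
```

View pics/w3.png

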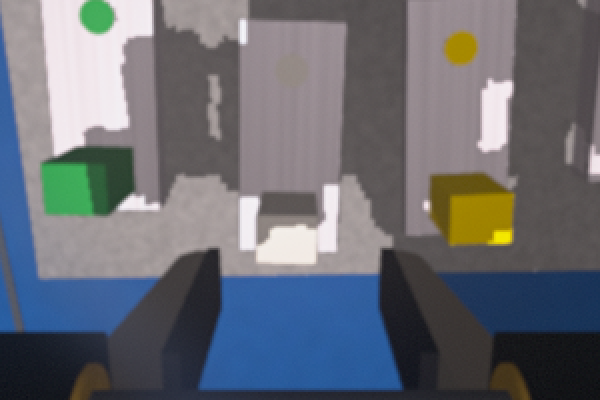

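Close view: the white block's top centre is at about (314,220) in the full image, centred between the fingers. Green's top is at (205,194) and yellow's at (410,210).

```bash
python3 -c "
from h import *
d=np.load('w3.npz');T,K=d['T'],d['K']
for n,u,v,z in [('w',314,220,48),('g',205,194,54),('y',410,210,51)]: print(n,w(T,K,u,v,z))
p=w(T,K,314,220,48);go(p[0],p[1],20,-3.9)"
```

```text
w [553.20967461 361.51728918  48.        ]
g [581.08065408 439.11322551  54.        ]
y [557.00513565 288.7270545   51.        ]
shift cm [-0.16 -0.41  6.55] roll -0.004
```

```bash
python3 -m pendant '[0.45,-0.1,-0.4,1.5,0,0.45,0,0,1.5,0,0.45,0,0,1.5,0,0.45,0,0,1,0,0.45,0,0,1,0,0.9,0,0,0,0,0.9,0,0,0,0,0.9,0,0,0,0,0.9,0,0,0,0,0.9,0,0,0,0]'
python3 -m pendant '[0.9,0,0,0,0,0.9,0,0,-1,0,0.9,0,0,-2,0,0.9,0,0,-2,0,0.9,0,0,-2,0,0.9,0,0,-2,0,0.9,0,0,0,0,0.9,0,0,0,0,0.9,0,0,0,0,0.9,0,0,0,0]'
python3 -c "
from h import *
go(450,-15,109,-1)"
```

```text
time: 5.35
eef_pos: [553.8, 361.5, 20.6]
ee_rot: [0.999, -0.036, 0.001, -0.0]
ft_force: [0.5, -0.2, 2.6]
opening: 0.258
grasp_force: 30.0
time: 6.35
eef_pos: [552.1, 360.7, 107.8]
ee_rot: [0.999, -0.036, -0.001, 0.001]
ft_force: [-0.5, 0.1, -1.4]
opening: 0.261
grasp_force: 30.0
shift cm [-7.47 38.2  -0.05] roll -0.055
```

```bash
python3 -m pendant '[0.9,-0.3,3.5,0,0,0.9,-0.3,4.6,0,0,0.9,-0.3,4.6,0,0,0.9,-0.3,4.6,0,0,0.9,-0.3,4.6,0,0,0.9,-0.3,4.6,0,0,0.9,-0.3,4.6,0,0,0.9,-0.3,3.5,0,0,0.9,-0.3,2,0,0,0.9,-0.3,1,0,-0.055]'
python3 -m pendant '[0.9,0,0,1,0,0.9,0,0,1,0,0.9,0,0,1,0,0.9,0,0,1,0,0.9,0,0,1,0,0.9,0,0,0,0,0.9,0,0,0,0,0.9,0,0,0,0,0.9,0,0,0,0,0.9,0,0,0,0]'
python3 -c "
from h import *
go(496,-16,46.6,-1)"
```

```text
time: 7.35
eef_pos: [495.3, -13.6, 109.0]
ee_rot: [1.0, -0.009, -0.001, 0.0]
ft_force: [0.6, -0.7, -0.9]
opening: 0.259
grasp_force: 30.0
time: 8.35
eef_pos: [496.5, -11.9, 60.1]
ee_rot: [1.0, -0.009, 0.001, 0.0]
ft_force: [-0.2, -0.4, -1.2]
opening: 0.261
grasp_force: 30.0
shift cm [-0.04  0.41  1.35] roll 0.0
```

```bash
python3 -m pendant '[0.9,0,0.4,0.4,0,0.9,0,0,0.4,0,0.9,0,0,0.3,0,0.9,0,0,0.2,0,0.9,0,0,0.1,0,0.9,0,0,0,0,0.9,0,0,0,0,0.9,0,0,0,0,0.9,0,0,0,0,0.9,0,0,0,0]'
python3 - <<'E'
from h import *
im,T,K=cam("wrist"); cv2.imwrite("pics/w4.png",im[0:260,140:500,::-1].repeat(2,0).repeat(2,1)); print(pose()[0]); np.savez("w4.npz",T=T,K=K)
E
```

```text
time: 9.35
eef_pos: [496.0, -15.8, 46.5]
ee_rot: [1.0, -0.008, -0.0, 0.0]
ft_force: [-4.9, -0.3, 7.8]
opening: 0.263
grasp_force: 30.0
[496.0008982  -15.79952033  46.51873574]
```

View pics/w4.png

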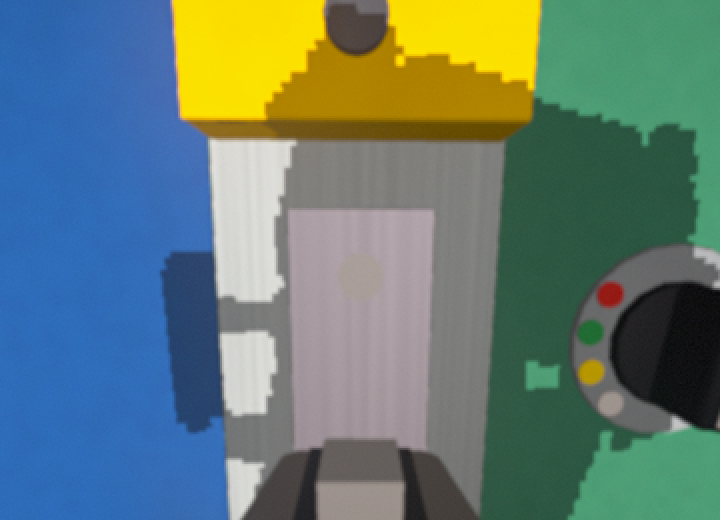

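The plate lies flat on the anvil, centred to 1–2 mm (361 against 356) and parallel to it. Its nose is about 20 mm before the mouth. I'll re-seat the grip and slide it in.

```bash
python3 -m pendant '[0.65,0,0,0,0,0.65,0,0,0,0,0.65,0,0,0,0,0.9,0,0,0,0,0.9,0,0,0,0,0.9,0,0,0,0,0.9,0.5,0,0,0,0.9,0.5,0,0,0,0.9,0.5,0,0,0,0.9,0.5,0,0,0]'
python3 -m pendant '[0.9,0.5,0,0,0,0.9,0.5,0,0,0,0.9,0.5,0,0,0,0.9,0.5,0,0,0,0.9,0.5,0,0,0,0.9,0.5,0,0,0,0.9,0.2,0,0,0,0.9,0,0,0,0,0.9,0,0,0,0,0.9,0,0,0,0]'
```

```text
time: 10.4
eef_pos: [516.5, -16.1, 45.5]
ee_rot: [1.0, -0.009, -0.0, -0.0]
ft_force: [-0.2, -1.0, -0.6]
opening: 0.256
grasp_force: 30.0
time: 11.4
eef_pos: [547.8, -16.6, 45.6]
ee_rot: [1.0, -0.009, -0.0, -0.0]
ft_force: [0.3, -0.8, -1.2]
opening: 0.26
grasp_force: 30.0
```

```bash
python3 -m pendant '[0.9,0.1,0,0,0,0.9,0.1,0,0,0,0.9,0.1,0,0,0,0.9,0.1,0,0,0,0.9,0.1,0,0,0,0.9,0.1,0,0,0,0.9,0,0,0,0,0.9,0,0,0,0,0.9,0,0,0,0,0.9,0,0,0,0]'
```

```text
time: 12.4
eef_pos: [552.8, -16.6, 45.6]
ee_rot: [1.0, -0.009, -0.002, -0.0]
ft_force: [-5.7, 0.3, 3.7]
opening: 0.26
grasp_force: 30.0
```

```bash
python3 -m pendant '[0.9,0.1,0,0,0,0.9,0.1,0,0,0,0.9,0,0,0,0,0.9,0,0,0,0,0.9,0,0,0,0,0.9,-0.3,0,0,0,0.9,-0.5,0,0,0,0.9,-1,0,0,0,0.9,-1.5,0,0,0,0.9,-1.5,0,0,0]'
python3 -m pendant '[0.9,-1.5,0,0,0,0.9,-0.5,0,-1,0,0.9,-0.2,0,-2,0,0.9,0,0,-2,0,0.9,0,0,-2,0,0.9,0,0,-0.5,0,0.9,0,0,0,0,0.9,0,0,0,0,0.9,0,0,0,0,0.9,0,0,0,0]'
python3 -c "
from h import *
go(553,361,109,-4)"
```

```text
time: 13.4
eef_pos: [507.2, -15.9, 45.6]
ee_rot: [1.0, -0.009, 0.0, 0.0]
ft_force: [0.6, -0.8, -0.8]
opening: 0.258
grasp_force: 30.0
time: 14.4
eef_pos: [485.3, -15.4, 119.6]
ee_rot: [1.0, -0.009, -0.001, -0.0]
ft_force: [0.5, -0.2, -0.7]
opening: 0.262
grasp_force: 30.0
shift cm [  6.12 -37.75   1.07] roll 0.053
```

```bash
python3 -m pendant '[0.9,0.6,-3,0,0.053,0.9,0.6,-4.6,0,0,0.9,0.6,-4.6,0,0,0.9,0.6,-4.6,0,0,0.9,0.6,-4.6,0,0,0.9,0.6,-4.6,0,0,0.9,0.6,-4.6,0,0,0.9,0.6,-3.5,0,0,0.9,0.6,-2,0,0,0.9,0.6,-1.5,1,0]'
python3 -m pendant '[0.9,0,0,2,0,0.9,0,0,2,0,0.9,0,0,2,0,0.9,0,0,1.5,0,0.9,0,0,0.5,0,0.9,0,0,0,0,0.9,0,0,0,0,0.9,0,0,0,0,0.9,0,0,0,0,0.9,0,0,0,0]'
python3 -c "
from h import *
go(553,361,20.5,-4)"
```

```text
time: 15.4
eef_pos: [571.3, 357.9, 111.0]
ee_rot: [0.999, -0.034, 0.001, -0.0]
ft_force: [0.2, 0.7, -1.2]
opening: 0.257
grasp_force: 30.0
time: 16.4
eef_pos: [571.0, 355.8, 31.3]
ee_rot: [0.999, -0.035, 0.001, -0.0]
ft_force: [-0.3, 0.5, -1.5]
opening: 0.262
grasp_force: 30.0
shift cm [-1.84 -0.39  1.08] roll -0.0
```

```bash
python3 -m pendant '[0.9,0,-0.3,0.5,0,0.9,0,0,0.3,0,0.9,0,0,0.3,0,0.9,0,0,0,0,0.45,0,0,0,0,0.45,0,0,0,0,0.45,0,0,0,0,0.45,0,0,-2,0,0.45,0,0,-3,0,0.45,0,0,-4,0]'
python3 -m pendant '[0.45,-0.5,2,0,0,0.45,-0.5,3,0,0,0.45,-0.5,2,0,0,0.45,-0.3,0,0,0,0.45,0,0,0,0,0.45,0,0,0,0,0.45,0,0,0,0,0.45,0,0,0,0,0.45,0,0,0,0,0.45,0,0,0,0]'
python3 - <<'E'
from h import *
im,T,K=cam("wrist"); cv2.imwrite("pics/w5.png",im[60:300,140:500,::-1].repeat(2,0).repeat(2,1)); print(pose()[0]); np.savez("w5.npz",T=T,K=K)
print(px(T,K,(557,288.5,51)))
E
```

```text
time: 17.4
eef_pos: [569.3, 358.0, 108.4]
ee_rot: [0.999, -0.035, -0.002, 0.001]
ft_force: [0.3, -0.5, 0.3]
opening: 0.553
grasp_force: 0.0
time: 18.4
eef_pos: [548.0, 290.3, 109.5]
ee_rot: [0.999, -0.035, -0.0, -0.0]
ft_force: [-0.0, -0.0, 0.0]
opening: 0.546
grasp_force: 0.0
[547.99416641 290.25361146 109.5501076 ]
[320.74642488 199.27224772]
```

View pics/w5.png

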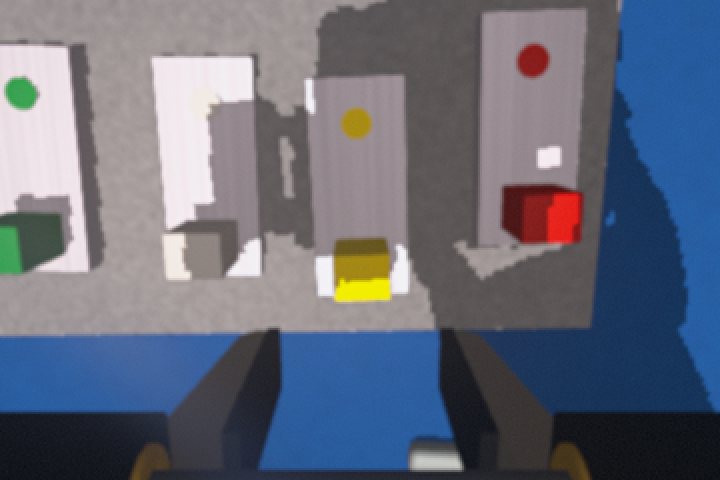

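White is back flat on the board. The yellow block's top is at crop (362,279), exactly where predicted.

```bash
python3 -m pendant '[0.45,0.9,0.2,1,-0.025,0.45,0,0,2,0,0.45,0,0,2,0,0.45,0,0,2,0,0.45,0,0,1,0,0.45,0,0,0.5,0,0.45,0,0,0,0,0.9,0,0,0,0,0.9,0,0,0,0,0.9,0,0,0,0]'
python3 -m pendant '[0.9,0,0,0,0,0.9,0,0,0,0,0.9,0,0,0,0,0.9,0,0,-1,0,0.9,0,0,-2,0,0.9,0,0,-2,0,0.9,0,0,-2,0,0.9,0,0,-1.5,0,0.9,0,0,0,0,0.9,0,0,0,0]'
python3 -c "
from h import *
go(494,-15,80,-1)"
```

```text
time: 19.45
eef_pos: [557.5, 287.7, 25.5]
ee_rot: [1.0, -0.023, 0.001, -0.0]
ft_force: [-0.2, 0.4, -0.3]
opening: 0.314
grasp_force: 0.0
time: 20.45
eef_pos: [556.5, 287.3, 109.2]
ee_rot: [1.0, -0.023, -0.0, 0.0]
ft_force: [0.4, -0.1, -1.9]
opening: 0.259
grasp_force: 29.9
shift cm [-4.88 30.48  2.93] roll -0.028
```

```bash
python3 -m pendant '[0.9,-0.5,3,0,-0.028,0.9,-0.5,4.6,0,0,0.9,-0.6,4.6,0,0,0.9,-0.6,4.6,0,0,0.9,-0.6,4.6,0,0,0.9,-0.5,4,0,0,0.9,-0.5,3,0,0,0.9,-0.5,1.5,0.9,0,0.9,0,0.5,1,0,0.9,0,0,1,0]'
python3 -m pendant '[0.9,0,0,1,0,0.9,0,0,1,0,0.9,0,0,0,0,0.9,0,0,0,0,0.9,0,0,0,0,0.9,0,0,0,0,0.9,0,0,0,0,0.9,0,0,0,0,0.9,0,0,0,0,0.9,0,0,0,0]'
python3 -c "
from h import *
go(494,-15,50,-1)"
```

```text
time: 21.45
eef_pos: [507.0, -15.6, 79.0]
ee_rot: [1.0, -0.009, -0.001, -0.0]
ft_force: [0.1, 0.5, -1.5]
opening: 0.263
grasp_force: 29.9
time: 22.45
eef_pos: [507.8, -15.6, 60.6]
ee_rot: [1.0, -0.009, 0.0, 0.0]
ft_force: [0.4, -0.6, -1.1]
opening: 0.258
grasp_force: 29.9
shift cm [-1.38 -0.04  1.06] roll 0.0
```

```bash
python3 -m pendant '[0.9,-1.2,0.1,0.3,0,0.9,0,0,0.4,0,0.9,0,0,0.2,0,0.9,0,0,0.1,0,0.9,0,0,0.05,0,0.65,0,0,0,0,0.65,0,0,0,0,0.65,0,0,0,0,0.9,0,0,0,0,0.9,0,0,0,0]'
python3 -m pendant '[0.9,0,0,0,0,0.9,0.5,0,0,0,0.9,0.5,0,0,0,0.9,0.5,0,0,0,0.9,0.5,0,0,0,0.9,0.5,0,0,0,0.9,0.3,0,0,0,0.9,0,0,0,0,0.9,0,0,0,0,0.9,0,0,0,0]'
```

```text
time: 23.45
eef_pos: [495.8, -16.4, 50.0]
ee_rot: [1.0, -0.009, 0.0, -0.0]
ft_force: [0.2, 0.4, -0.4]
opening: 0.26
grasp_force: 30.0
time: 24.45
eef_pos: [523.6, -16.8, 50.0]
ee_rot: [1.0, -0.009, -0.0, -0.0]
ft_force: [-0.6, 0.4, -2.2]
opening: 0.259
grasp_force: 30.0
```

```bash
python3 -m pendant '[0.9,0.4,0,0,0,0.9,0.4,0,0,0,0.9,0.4,0,0,0,0.9,0.4,0,0,0,0.9,0.4,0,0,0,0.9,0.4,0,0,0,0.9,0.1,0,0,0,0.9,0,0,0,0,0.9,0,0,0,0,0.9,0,0,0,0]'
python3 -m pendant '[0.9,0.1,0,0,0,0.9,0.1,0,0,0,0.9,0.1,0,0,0,0.9,0.1,0,0,0,0.9,0.1,0,0,0,0.9,0.1,0,0,0,0.9,0,0,0,0,0.9,0,0,0,0,0.9,0,0,0,0,0.9,0,0,0,0]'
```

```text
time: 25.45
eef_pos: [548.6, -17.2, 50.1]
ee_rot: [1.0, -0.009, -0.0, -0.0]
ft_force: [0.4, -0.1, -0.2]
opening: 0.262
grasp_force: 30.0
time: 26.45
eef_pos: [552.4, -17.0, 50.0]
ee_rot: [1.0, -0.008, -0.003, -0.0]
ft_force: [-11.2, 0.5, 6.6]
opening: 0.26
grasp_force: 30.0
```

Yellow also reached the back stop (contact at the same x, -11 N). I'll take it back.

```bash
python3 -m pendant '[0.9,-0.3,0,0,0,0.9,-0.6,0,0,0,0.9,-1.2,0,0,0,0.9,-1.5,0,0,0,0.9,-1.5,0,0,0,0.9,-1,0,0,0,0.9,-0.5,0,-1,0,0.9,0,0,-2,0,0.9,0,0,-2,0,0.9,0,0,-1,0]'
python3 -m pendant '[0.9,0.7,-3,0,0.04,0.9,0.7,-4.6,0,0,0.9,0.7,-4.6,0,0,0.9,0.7,-4.6,0,0,0.9,0.7,-4.6,0,0,0.9,0.7,-4,0,0,0.9,0.7,-3,0,0,0.9,0.5,-1,0,0,0.9,0,0,0,0,0.9,0,0,0,0]'
python3 -c "
from h import *
go(567,287,24.5,-3.3)"
```

```text
time: 27.45
eef_pos: [490.2, -16.7, 112.7]
ee_rot: [1.0, -0.009, 0.002, 0.001]
ft_force: [0.1, -0.1, -1.2]
opening: 0.26
grasp_force: 30.0
time: 28.45
eef_pos: [558.1, 273.4, 109.8]
ee_rot: [1.0, -0.029, -0.0, 0.0]
ft_force: [-0.4, -0.2, -1.8]
opening: 0.26
grasp_force: 30.0
shift cm [ 0.82 -1.42  8.53] roll -0.0
```

Lower yellow, release, then go above the green plate.

```bash
python3 -m pendant '[0.9,0.8,-1.4,1,0,0.9,0,0,2,0,0.9,0,0,2,0,0.9,0,0,2,0,0.9,0,0,1,0,0.9,0,0,0.4,0,0.9,0,0,0,0,0.9,0,0,0,0,0.9,0,0,0,0,0.45,0,0,0,0]'
python3 -m pendant '[0.45,0,0,0,0,0.45,0,0,0,0,0.45,0,0,-2,0,0.45,0,0,-3,0,0.45,0,0,-4,0,0.45,0.1,-3.5,0,0,0.45,0.1,-4.5,0,0,0.45,0.1,-4.5,0,0,0.45,0,-2,0,0,0.45,0,0,0,0]'
python3 -m pendant '[0.45,0,0,0,0,0.45,0,0,0,0,0.45,0,0,0,0,0.45,0,0,0,0,0.45,0,0,0,0,0.45,0,0,0,0,0.45,0,0,0,0,0.45,0,0,0,0,0.45,0,0,0,0,0.45,0,0,0,0]'
python3 - <<'E'
from h import *
im,T,K=cam("wrist"); cv2.imwrite("pics/w6.png",im[60:300,140:500,::-1].repeat(2,0).repeat(2,1)); print(pose()[0]); np.savez("w6.npz",T=T,K=K)
print(px(T,K,(578,433.5,54)))
E
```

```text
time: 29.45
eef_pos: [567.9, 288.3, 27.3]
ee_rot: [1.0, -0.029, 0.001, -0.0]
ft_force: [0.8, -0.3, 1.1]
opening: 0.323
grasp_force: 0.0
time: 30.45
eef_pos: [577.7, 435.4, 115.9]
ee_rot: [1.0, -0.027, 0.0, -0.0]
ft_force: [-0.0, -1.1, -0.1]
opening: 0.55
grasp_force: 0.0
time: 31.45
eef_pos: [578.3, 432.6, 116.1]
ee_rot: [1.0, -0.029, -0.0, 0.0]
ft_force: [-0.7, 0.8, 0.1]
opening: 0.549
grasp_force: 0.0
[578.33775161 432.66524968 116.10593237]
[318.35652405 208.90929636]
```

View pics/w6.png

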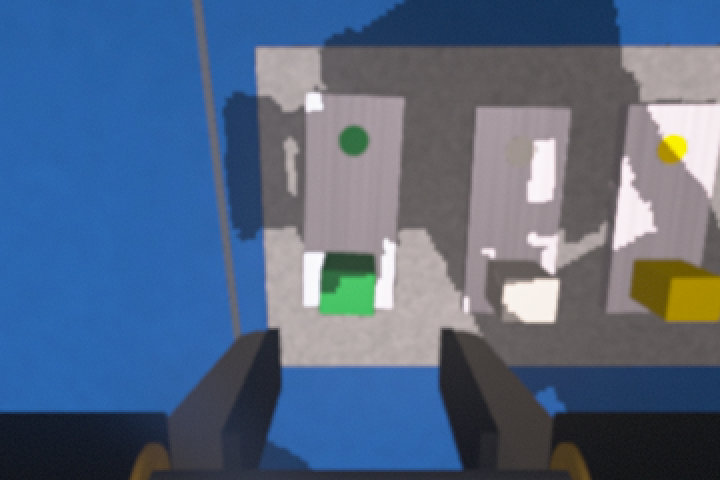

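Green's top centre is at crop (348,293), i.e. the block is at about (580,437). White and yellow lie flat on the board.

```bash
python3 -m pendant '[0.45,0.2,-0.4,1,0.03,0.45,0,0,2,0,0.45,0,0,2,0,0.45,0,0,2,0,0.45,0,0,1,0,0.45,0,0,0.8,0,0.45,0,0,0,0,0.9,0,0,0,0,0.9,0,0,0,0,0.9,0,0,0,0]'
python3 -m pendant '[0.9,0,0,0,0,0.9,0,0,0,0,0.9,0,0,0,0,0.9,0,0,-1,0,0.9,0,0,-2,0,0.9,0,0,-2,0,0.9,0,0,-2,0,0.9,0,0,-1.5,0,0.9,0,0,0,0,0.9,0,0,0,0]'
python3 -c "
from h import *
go(494,-15,83,-1)"
```

```text
time: 32.5
eef_pos: [581.2, 436.8, 29.3]
ee_rot: [0.999, -0.044, 0.001, -0.0]
ft_force: [-0.4, -0.3, 0.4]
opening: 0.316
grasp_force: 0.0
time: 33.5
eef_pos: [580.3, 436.3, 112.6]
ee_rot: [0.999, -0.044, -0.0, 0.0]
ft_force: [0.1, -0.6, -1.6]
opening: 0.259
grasp_force: 30.0
shift cm [-4.66 45.71  2.98] roll -0.07
```

```bash
python3 -m pendant '[0.9,-0.5,3,0,0,0.9,-0.5,4.8,0,0,0.9,-0.5,4.8,0,0,0.9,-0.5,4.8,0,0,0.9,-0.5,4.8,0,0,0.9,-0.5,4.8,0,0,0.9,-0.5,4.8,0,0,0.9,-0.5,4.8,0,0,0.9,-0.5,4.5,0,0,0.9,-0.2,3.5,0,0]'
python3 -m pendant '[0.9,0,1,0,-0.07,0.9,0,0,0.5,0,0.9,0,0,1,0,0.9,0,0,1,0,0.9,0,0,1,0,0.9,0,0,1,0,0.9,0,0,0.3,0,0.9,0,0,0,0,0.9,0,0,0,0,0.9,0,0,0,0]'
python3 -c "
from h import *
go(494,-16,53.5,-1)"
```

```text
time: 34.5
eef_pos: [492.9, -5.6, 111.6]
ee_rot: [0.999, -0.044, -0.001, -0.0]
ft_force: [0.8, 0.1, -1.4]
opening: 0.263
grasp_force: 30.0
time: 35.5
eef_pos: [494.6, -13.8, 65.7]
ee_rot: [1.0, -0.009, 0.001, 0.0]
ft_force: [0.6, 0.1, -2.5]
opening: 0.256
grasp_force: 30.0
shift cm [-0.06  0.22  1.22] roll 0.0
```

```bash
python3 -m pendant '[0.9,0,0.1,0.4,0,0.9,0,0,0.4,0,0.9,0,0,0.2,0,0.9,0,0,0.1,0,0.9,0,0,0.1,0,0.65,0,0,0,0,0.65,0,0,0,0,0.65,0,0,0,0,0.9,0,0,0,0,0.9,0,0,0,0]'
python3 -m pendant '[0.9,0,0,0,0,0.9,0.4,0,0,0,0.9,0.4,0,0,0,0.9,0.2,0,0,0,0.9,0.2,0,0,0,0.9,0.2,0,0,0,0.9,0.2,0,0,0,0.9,0.2,0,0,0,0.9,0,0,0,0,0.9,0,0,0,0]'
```

```text
time: 36.5
eef_pos: [493.9, -14.7, 52.9]
ee_rot: [1.0, -0.009, -0.0, -0.0]
ft_force: [0.6, 1.0, 0.2]
opening: 0.259
grasp_force: 30.0
time: 37.5
eef_pos: [512.0, -15.0, 53.0]
ee_rot: [1.0, -0.009, -0.0, -0.0]
ft_force: [-0.0, 0.9, -1.4]
opening: 0.256
grasp_force: 30.0
```

```bash
python3 -m pendant '[0.9,0.1,0,0,0,0.9,0.1,0,0,0,0.9,0.1,0,0,0,0.9,0.1,0,0,0,0.9,0,0,0,0,0.9,0,0,0,0,0.9,0,0,0,0,0.9,0,0,0,0,0.9,0,0,0,0,0.9,0,0,0,0]'
```

```text
time: 38.5
eef_pos: [516.0, -15.0, 53.1]
ee_rot: [1.0, -0.009, -0.0, -0.0]
ft_force: [0.8, 1.6, -1.6]
opening: 0.256
grasp_force: 30.0
```

```bash
python3 -m pendant '[0.9,0.1,0,0,0,0.9,0.1,0,0,0,0.9,0.1,0,0,0,0.9,0.1,0,0,0,0.9,0.1,0,0,0,0.9,0.1,0,0,0,0.9,0,0,0,0,0.9,0,0,0,0,0.9,0,0,0,0,0.9,0,0,0,0]'
```

```text
time: 39.5
eef_pos: [522.0, -15.2, 53.1]
ee_rot: [1.0, -0.009, -0.0, -0.0]
ft_force: [0.3, 0.8, -1.9]
opening: 0.259
grasp_force: 30.0
```

```bash
python3 -m pendant '[0.9,0.3,0,0,0,0.9,0.3,0,0,0,0.9,0.4,0,0,0,0.9,0.4,0,0,0,0.9,0.4,0,0,0,0.9,0.4,0,0,0,0.9,0.3,0,0,0,0.9,0,0,0,0,0.9,0,0,0,0,0.9,0,0,0,0]'
python3 -m pendant '[0.9,0.1,0,0,0,0.9,0.1,0,0,0,0.9,0.1,0,0,0,0.9,0.1,0,0,0,0.9,0.1,0,0,0,0.9,0.1,0,0,0,0.9,0.1,0,0,0,0.9,0,0,0,0,0.9,0,0,0,0,0.9,0,0,0,0]'
```

```text
time: 40.5
eef_pos: [546.8, -15.5, 53.0]
ee_rot: [1.0, -0.009, -0.0, -0.0]
ft_force: [0.5, 0.4, -1.2]
opening: 0.257
grasp_force: 30.0
time: 41.5
eef_pos: [553.3, -15.6, 53.0]
ee_rot: [1.0, -0.009, -0.001, -0.0]
ft_force: [-4.9, 1.0, 1.6]
opening: 0.26
grasp_force: 30.0
```

Green goes in freely too. I'll put it back and try red.

```bash
python3 -m pendant '[0.9,-0.3,0,0,0,0.9,-0.6,0,0,0,0.9,-1.2,0,0,0,0.9,-1.5,0,0,0,0.9,-1.5,0,0,0,0.9,-1,0,0,0,0.9,-0.5,0,-1,0,0.9,0,0,-2,0,0.9,0,0,-2,0,0.9,0,0,-0.9,0]'
python3 -m pendant '[0.9,0.7,-3,0,0.05,0.9,0.7,-4.8,0,0,0.9,0.7,-4.8,0,0,0.9,0.7,-4.8,0,0,0.9,0.7,-4.8,0,0,0.9,0.7,-4.8,0,0,0.9,0.7,-4.8,0,0,0.9,0.7,-4.8,0,0,0.9,0.7,-4.5,0,0,0.9,0.5,-2.5,0,0]'
python3 -m pendant '[0.9,0.4,-0.6,2,0,0.9,0.4,-0.6,2,0,0.9,0,0,1.5,0,0.9,0,0,0,0,0.9,0,0,0,0,0.9,0,0,0,0,0.9,0,0,0,0,0.9,0,0,0,0,0.9,0,0,0,0,0.9,0,0,0,0]'
python3 -c "
from h import *
go(575,436,28,-4)"
```

```text
time: 42.5
eef_pos: [489.9, -15.1, 115.0]
ee_rot: [1.0, -0.009, 0.002, 0.001]
ft_force: [0.3, -0.3, -0.8]
opening: 0.258
grasp_force: 30.0
time: 43.5
eef_pos: [583.4, 420.0, 111.8]
ee_rot: [0.999, -0.032, 0.0, -0.001]
ft_force: [-0.1, -1.0, -0.6]
opening: 0.262
grasp_force: 30.0
time: 44.5
eef_pos: [592.5, 427.7, 57.4]
ee_rot: [0.999, -0.034, 0.0, -0.0]
ft_force: [-0.3, 0.2, -1.1]
opening: 0.26
grasp_force: 30.0
shift cm [-1.81 -0.71  2.94] roll 0.003
```

```bash
python3 -m pendant '[0.9,-1.5,-0.7,1,0,0.9,0,0,1,0,0.9,0,0,0.6,0,0.9,0,0,0.3,0,0.9,0,0,0.1,0,0.9,0,0,0,0,0.45,0,0,0,0,0.45,0,0,0,0,0.45,0,0,0,0,0.45,0,0,-1,0]'
python3 -m pendant '[0.45,0,0,-3,0,0.45,0,0,-4.5,0,0.45,0,3,0,0,0.45,0.2,4.8,0,0,0.45,0.2,4.8,0,0,0.45,0.2,4.5,0,0,0.45,0.2,3.5,0,0,0.45,0,1.5,0,0,0.45,0,0,0,0,0.45,0,0,0,0]'
python3 - <<'E'
from h import *
im,T,K=cam("wrist"); cv2.imwrite("pics/w7.png",im[60:300,140:500,::-1].repeat(2,0).repeat(2,1)); print(pose()[0]); np.savez("w7.npz",T=T,K=K)
print(px(T,K,(577,211,57)))
E
```

```text
time: 45.5
eef_pos: [577.0, 435.1, 35.9]
ee_rot: [0.999, -0.034, -0.001, 0.001]
ft_force: [0.3, -0.0, -1.0]
opening: 0.545
grasp_force: 0.0
time: 46.5
eef_pos: [571.4, 215.7, 112.7]
ee_rot: [0.999, -0.034, 0.0, -0.0]
ft_force: [-0.1, 0.2, 0.3]
opening: 0.548
grasp_force: 0.0
[571.25951531 216.12616394 112.48885062]
[324.62831391 203.99364444]
```

View pics/w7.png

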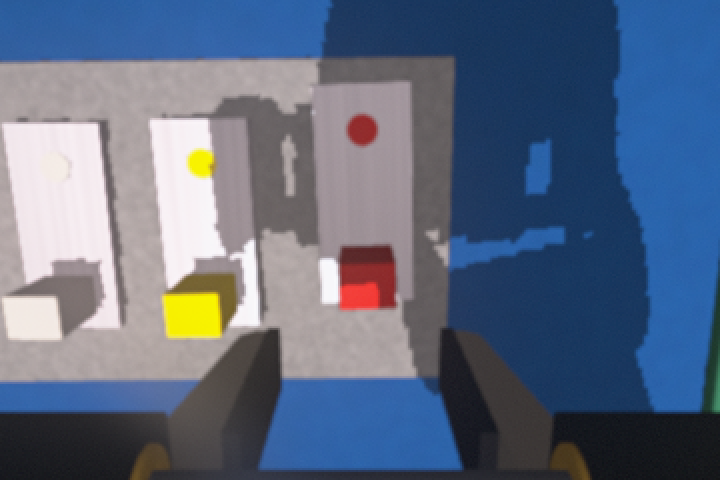

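Red's block top is at crop (368,287), so the block is at (577,211). White and yellow are flat on the board.

```bash
python3 -m pendant '[0.45,0.6,0.5,1.2,-0.02,0.45,0,0,2,0,0.45,0,0,2,0,0.45,0,0,2,0,0.45,0,0,1,0,0.45,0,0,0,0,0.45,0,0,0,0,0.9,0,0,0,0,0.9,0,0,0,0,0.9,0,0,0,0]'
python3 -m pendant '[0.9,0,0,0,0,0.9,0,0,0,0,0.9,0,0,0,0,0.9,0,0,-1,0,0.9,0,0,-2,0,0.9,0,0,-2,0,0.9,0,0,-2,0,0.9,0,0,-1,0,0.9,0,0,0,0,0.9,0,0,0,0]'
python3 -c "
from h import *
go(494,-15,85,-1)"
```

```text
time: 47.55
eef_pos: [577.3, 209.4, 30.9]
ee_rot: [1.0, -0.024, 0.001, -0.0]
ft_force: [0.1, 0.0, 0.2]
opening: 0.312
grasp_force: 0.0
time: 48.55
eef_pos: [576.1, 209.1, 109.2]
ee_rot: [1.0, -0.024, -0.001, 0.0]
ft_force: [-0.5, 0.3, -2.5]
opening: 0.262
grasp_force: 29.8
shift cm [-7.14 22.77  2.44] roll -0.03
```

```bash
python3 -m pendant '[0.9,-1,2,0,-0.03,0.9,-1.2,3.5,0,0,0.9,-1.2,4,0,0,0.9,-1.2,4,0,0,0.9,-1.2,4,0,0,0.9,-1,3,0,0,0.9,-0.5,2,0,0,0.9,-0.2,0.2,0,0,0.9,0,0,1,0,0.9,0,0,1,0]'
python3 -m pendant '[0.9,0,0,1,0,0.9,0,0,1,0,0.9,0,0,0,0,0.9,0,0,0,0,0.9,0,0,0,0,0.9,0,0,0,0,0.9,0,0,0,0,0.9,0,0,0,0,0.9,0,0,0,0,0.9,0,0,0,0]'
python3 -c "
from h import *
go(494,-16,55.5,-1)"
```

```text
time: 49.55
eef_pos: [497.0, -15.2, 88.8]
ee_rot: [1.0, -0.008, -0.0, -0.0]
ft_force: [0.4, 0.4, -2.4]
opening: 0.26
grasp_force: 29.8
time: 50.55
eef_pos: [497.3, -16.1, 70.2]
ee_rot: [1.0, -0.009, 0.0, 0.0]
ft_force: [0.1, 0.1, -1.4]
opening: 0.265
grasp_force: 29.8
shift cm [-0.33 -0.01  1.47] roll 0.0
```

```bash
python3 -m pendant '[0.9,-0.2,0,0.5,0,0.9,0,0,0.5,0,0.9,0,0,0.3,0,0.9,0,0,0.1,0,0.9,0,0,0.1,0,0.65,0,0,0,0,0.65,0,0,0,0,0.65,0,0,0,0,0.9,0,0,0,0,0.9,0,0,0,0]'
python3 -m pendant '[0.9,0,0,0,0,0.9,0.4,0,0,0,0.9,0.4,0,0,0,0.9,0.2,0,0,0,0.9,0.1,0,0,0,0.9,0.1,0,0,0,0.9,0.1,0,0,0,0.9,0.1,0,0,0,0.9,0,0,0,0,0.9,0,0,0,0]'
python3 -m pendant '[0.9,0.1,0,0,0,0.9,0.1,0,0,0,0.9,0.1,0,0,0,0.9,0.1,0,0,0,0.9,0,0,0,0,0.9,0,0,0,0,0.9,0,0,0,0,0.9,0,0,0,0,0.9,0,0,0,0,0.9,0,0,0,0]'
```

```text
time: 51.55
eef_pos: [495.2, -16.0, 54.9]
ee_rot: [1.0, -0.009, -0.0, -0.0]
ft_force: [0.6, -0.1, -0.1]
opening: 0.26
grasp_force: 29.9
time: 52.55
eef_pos: [509.2, -16.3, 55.1]
ee_rot: [1.0, -0.009, -0.0, -0.0]
ft_force: [-0.5, 0.6, -1.3]
opening: 0.258
grasp_force: 29.9
time: 53.55
eef_pos: [513.2, -16.3, 55.1]
ee_rot: [1.0, -0.009, -0.0, 0.0]
ft_force: [-0.2, -0.3, -1.5]
opening: 0.258
grasp_force: 29.9
```

```bash
python3 -m pendant '[0.9,0.1,0,0,0,0.9,0.1,0,0,0,0.9,0.1,0,0,0,0.9,0,0,0,0,0.9,0,0,0,0,0.9,0,0,0,0,0.9,0,0,0,0,0.9,0,0,0,0,0.9,0,0,0,0,0.9,0,0,0,0]'
```

```text
time: 54.55
eef_pos: [516.2, -16.4, 55.1]
ee_rot: [1.0, -0.009, 0.0, -0.0]
ft_force: [0.4, 0.3, -1.8]
opening: 0.256
grasp_force: 29.9
```

```bash
python3 -m pendant '[0.9,0.1,0,0,0,0.9,0.1,0,0,0,0.9,0.1,0,0,0,0.9,0.1,0,0,0,0.9,0,0,0,0,0.9,0,0,0,0,0.9,0,0,0,0,0.9,0,0,0,0,0.9,0,0,0,0,0.9,0,0,0,0]'
```

```text
time: 55.55
eef_pos: [520.2, -16.4, 55.1]
ee_rot: [1.0, -0.009, -0.0, -0.0]
ft_force: [-0.2, 0.6, -0.8]
opening: 0.257
grasp_force: 29.9
```

```bash
python3 -m pendant '[0.9,0.2,0,0,0,0.9,0.2,0,0,0,0.9,0.2,0,0,0,0.9,0.2,0,0,0,0.9,0.2,0,0,0,0.9,0,0,0,0,0.9,0,0,0,0,0.9,0,0,0,0,0.9,0,0,0,0,0.9,0,0,0,0]'
python3 -m pendant '[0.9,0.3,0,0,0,0.9,0.3,0,0,0,0.9,0.3,0,0,0,0.9,0.3,0,0,0,0.9,0.3,0,0,0,0.9,0,0,0,0,0.9,0,0,0,0,0.9,0,0,0,0,0.9,0,0,0,0,0.9,0,0,0,0]'
```

```text
time: 56.55
eef_pos: [530.2, -16.6, 55.1]
ee_rot: [1.0, -0.009, -0.0, -0.0]
ft_force: [-0.1, -0.6, -2.3]
opening: 0.261
grasp_force: 29.9
time: 57.55
eef_pos: [545.2, -16.9, 55.1]
ee_rot: [1.0, -0.009, -0.0, -0.0]
ft_force: [-0.7, 0.7, -2.1]
opening: 0.258
grasp_force: 29.9
```

Red goes in freely as well. Push it home.

```bash
python3 -m pendant '[0.9,0.2,0,0,0,0.9,0.1,0,0,0,0.9,0.1,0,0,0,0.9,0.1,0,0,0,0.9,0.1,0,0,0,0.9,0.1,0,0,0,0.9,0.1,0,0,0,0.9,0,0,0,0,0.9,0,0,0,0,0.9,0,0,0,0]'
```

```text
time: 58.55
eef_pos: [552.2, -16.8, 55.0]
ee_rot: [1.0, -0.009, -0.001, -0.0]
ft_force: [-4.7, 0.8, 2.3]
opening: 0.261
grasp_force: 30.0
```

Red is home. Release it, lift, and look over the knob.

```bash
python3 -m pendant '[0.45,0,0,0,0,0.45,0,0,0,0,0.45,0,0,0,0,0.45,0,0,-1,0,0.45,0,0,-3,0,0.45,-0.4,2,-4,0,0.45,-0.4,3.5,0,0,0.45,-0.4,3,0,0,0.45,-0.5,2,0,0,0.45,0,0.4,0,0]'
python3 -m pendant '[0.45,0,0,0,-0.15,0.45,0,0,0,-0.15,0.45,0,0,0,-0.15,0.45,0,0,0,-0.15,0.45,0,0,0,-0.15,0.45,0,0,0,-0.15,0.45,0,0,0,-0.15,0.45,0,0,0,-0.15,0.45,0,0,0,-0.15,0.45,0,0,0,-0.15]'
python3 -m pendant '[0.45,0,0,0,-0.15,0.45,0,0,0,-0.15,0.45,0,0,0,-0.15,0.45,0,0,0,-0.15,0.45,0,0,0,-0.15,0.45,0,0,0,-0.15,0.45,0,0,0,-0.15,0.45,0,0,0,-0.15,0.45,0,0,0,-0.15,0.45,0,0,0,-0.15]'
python3 -m pendant '[0.45,0,0,0,-0.14,0.45,0,0,0,0,0.45,0,0,0,0,0.45,0,0,0,0,0.45,0,0,0,0,0.45,0,0,0,0,0.45,0,0,0,0,0.45,0,0,0,0,0.45,0,0,0,0,0.45,0,0,0,0]'
python3 - <<'E'
from h import *
im,T,K=cam("wrist"); cv2.imwrite("pics/w8.png",im[60:300,140:500,::-1].repeat(2,0).repeat(2,1)); print(pose()[0]); np.savez("w8.npz",T=T,K=K)
print(px(T,K,(532.9,-125,56)),px(T,K,(532.9-20,-125,56)))
go(532.9,-125,32,179)
E
```

```text
time: 59.55
eef_pos: [534.4, -127.8, 136.1]
ee_rot: [1.0, -0.01, 0.001, 0.0]
ft_force: [-0.3, -0.1, -0.2]
opening: 0.55
grasp_force: 0.0
time: 60.55
eef_pos: [534.8, -124.7, 135.5]
ee_rot: [0.735, 0.678, 0.0, 0.0]
ft_force: [0.2, -0.1, 0.5]
opening: 0.547
grasp_force: 0.0
time: 61.55
eef_pos: [534.8, -124.7, 135.6]
ee_rot: [0.076, 0.997, 0.0, 0.0]
ft_force: [1.0, -0.0, 0.1]
opening: 0.546
grasp_force: 0.0
time: 62.55
eef_pos: [534.3, -125.7, 135.1]
ee_rot: [0.009, 1.0, 0.0, -0.0]
ft_force: [-0.3, -0.6, -0.0]
opening: 0.551
grasp_force: 0.0
[ 534.37617588 -125.72984595  135.10078273]
[320.70784568 202.41172747] [320.30451593 180.83436513]
shift cm [ 0.15  0.07 10.31] roll -0.001
```

View pics/w8.png

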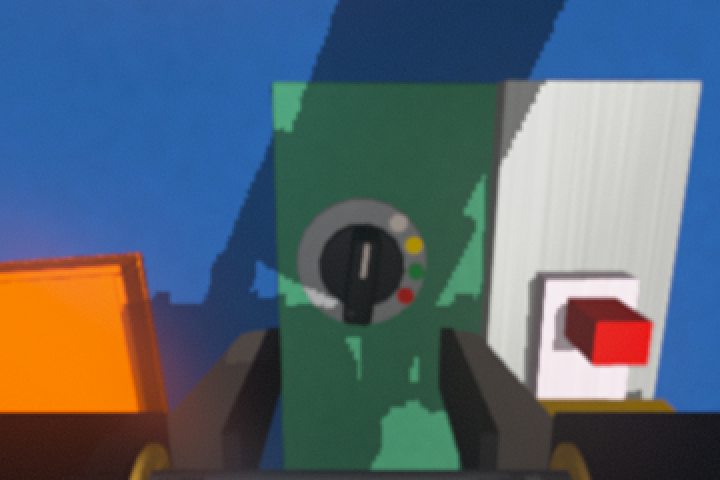

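The knob's bar is at crop (361,280), pointer turned about 0.1 rad. Red is in place in the throat. Descend and grip the bar.

```bash
python3 -m pendant '[0.45,0.1,0.1,1.3,0.1,0.45,0,0,2,0,0.45,0,0,2,0,0.45,0,0,2,0,0.45,0,0,2,0,0.45,0,0,1,0,0.45,0,0,0,0,0.45,0,0,0,0,0.9,0,0,0,0,0.9,0,0,0,0]'
python3 -m pendant '[0.9,0,0,0,0,0.9,0,0,0,0,0.9,0,0,0,0,0.9,0,0,0,0,0.9,0,0,0,0.1,0.9,0,0,0,0.1,0.9,0,0,0,0.1,0.9,0,0,0,0.1,0.9,0,0,0,0,0.9,0,0,0,0]'
```

```text
time: 63.6
eef_pos: [534.2, -125.1, 33.2]
ee_rot: [0.059, 0.998, -0.0, 0.001]
ft_force: [-0.8, 0.7, 0.4]
opening: 0.397
grasp_force: 0.0
time: 64.6
eef_pos: [533.4, -125.3, 32.3]
ee_rot: [0.255, 0.967, -0.0, 0.0]
ft_force: [-1.6, -3.7, 1.9]
opening: 0.149
grasp_force: 29.9
```

```bash
python3 -m pendant '[0.9,0,0,0,0.1,0.9,0,0,0,0.1,0.9,0,0,0,0.1,0.9,0,0,0,0.1,0.9,0,0,0,0.1,0.9,0,0,0,0.1,0.9,0,0,0,0.1,0.9,0,0,0,0.1,0.9,0,0,0,0.1,0.9,0,0,0,0.1]'
python3 -m pendant '[0.9,0,0,0,0.1,0.9,0,0,0,0.1,0.9,0,0,0,0.1,0.9,0,0,0,0.1,0.9,0,0,0,0.1,0.9,0,0,0,0.1,0.9,0,0,0,0.1,0.9,0,0,0,0,0.9,0,0,0,0,0.9,0,0,0,0]'
python3 -c "
from h import *
go(533,-125,130,52.95)"
```

```text
time: 65.6
eef_pos: [532.8, -125.7, 32.3]
ee_rot: [0.689, 0.725, -0.001, -0.0]
ft_force: [-3.6, -4.7, 4.9]
opening: 0.152
grasp_force: 30.0
time: 66.6
eef_pos: [532.3, -125.5, 32.3]
ee_rot: [0.895, 0.446, -0.002, -0.0]
ft_force: [-7.0, -4.0, 5.7]
opening: 0.152
grasp_force: 29.9
shift cm [ 0.06  0.01 -9.77] roll 0.001
```

```bash
python3 -m pendant '[0.45,0,0,0,0,0.45,0,0,0,0,0.45,0,0,-1,0,0.45,0,0,-3,0,0.45,0,0,-4,0,0.45,0,0,-2,-0.15,0.45,0,0,0,-0.15,0.45,0,0,0,-0.15,0.45,0,0,0,-0.15,0.45,0,0,0,-0.15]'
python3 -c "
from h import *
go(438,-367,110,96)"
```

```text
time: 67.6
eef_pos: [533.7, -124.4, 132.9]
ee_rot: [0.668, 0.745, 0.0, 0.0]
ft_force: [-0.3, 0.4, 0.1]
opening: 0.55
grasp_force: 0.0
shift cm [-23.07 -12.15   2.28] roll 0.004
```

```bash
python3 -m pendant '[0.45,-3,-1.6,0,0,0.45,-4.2,-2.2,0,0,0.45,-4.2,-2.2,0,0,0.45,-4.2,-2.2,0,0,0.45,-4,-2.2,0,0,0.45,-2.5,-1.3,0,0,0.45,-1,-0.4,2,0,0.45,0,0,0,0,0.45,0,0,0,0,0.45,0,0,0,0]'
python3 - <<'E'
from h import *
im,T,K=cam("wrist"); cv2.imwrite("pics/w9.png",im[:,:,::-1]); print(pose()[0]); np.savez("w9.npz",T=T,K=K)
print(px(T,K,(438,-367,14)))
E
```

```text
time: 68.6
eef_pos: [437.3, -366.1, 113.0]
ee_rot: [0.67, 0.743, 0.0, 0.0]
ft_force: [0.2, -0.4, -0.5]
opening: 0.55
grasp_force: 0.0
[ 437.43665649 -366.22124586  113.13048329]
[320.69640811 198.34882029]
```

View pics/w9.png

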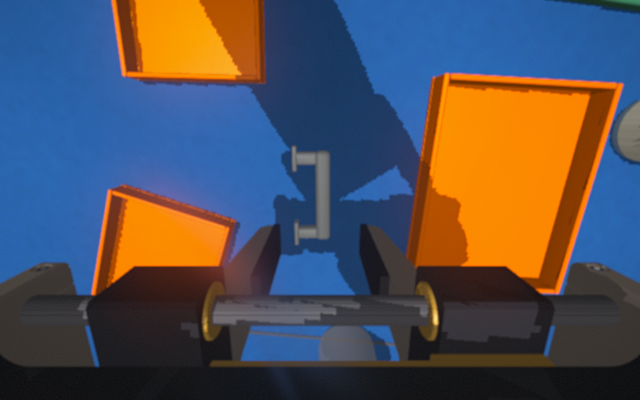

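The loose handle's bar is centred at (323,195) and aligned with the pads. The big tray's rim corners are (437,76) and (622,84); the bottle at the right edge (630,130) is well clear.

```bash
python3 -c "
from h import *
d=np.load('w9.npz');T,K=d['T'],d['K']
print(w(T,K,323,195,14), w(T,K,437,75,30),w(T,K,622,84,30),w(T,K,557,292,30))"
python3 -m pendant '[0.45,0.3,0.2,2,0,0.45,0,0,2,0,0.45,0,0,2,0,0.45,0,0,2,0,0.45,0,0,1.5,0,0.45,0,0,1.3,0,0.45,0,0,0,0,0.9,0,0,0,0,0.9,0,0,0,0,0.9,0,0,0,0]'
python3 -m pendant '[0.9,0,0,0,0,0.9,0,0,0,0,0.9,0,0,0,0,0.9,0,0,-1,0,0.9,0,0,-3,0,0.9,0,0,-3,0,0.9,0,0,-1,0,0.9,0,0,0,0,0.9,0,0,0,0,0.9,0,0,0,0]'
python3 -c "
from h import *
go(635,-339,90,92.5)"
```

```text
[ 439.8803967 -363.4035327   14.       ] [ 521.79850182 -247.98732508   30.        ] [ 676.13415893 -238.93357402   30.        ] [ 685.00300813 -435.59164433   30.        ]
time: 69.65
eef_pos: [438.8, -364.3, 5.1]
ee_rot: [0.67, 0.742, -0.0, 0.001]
ft_force: [0.2, -0.3, -0.1]
opening: 0.312
grasp_force: 0.0
time: 70.65
eef_pos: [437.3, -362.5, 82.1]
ee_rot: [0.67, 0.742, 0.0, -0.002]
ft_force: [-0.4, 0.2, -1.6]
opening: 0.15
grasp_force: 30.0
shift cm [ 0.33 19.9  -0.82] roll 0.058
```

```bash
python3 -m pendant '[0.9,0,2,0,0.058,0.9,0.1,4,0,0,0.9,0.1,4.5,0,0,0.9,0.1,4.5,0,0,0.9,0,3.5,0,0,0.9,0,1.4,0,0,0.9,0,0,1,0,0.9,0,0,0,0,0.9,0,0,0,0,0.9,0,0,0,0]'
python3 -c "
from h import *
go(634,-340,12,92.5)"
```

```text
time: 71.65
eef_pos: [635.7, -351.0, 73.8]
ee_rot: [0.692, 0.722, -0.0, -0.0]
ft_force: [0.6, 0.1, -1.7]
opening: 0.149
grasp_force: 30.0
shift cm [ 1.1  -0.12  6.18] roll -0.001
```

```bash
python3 -m pendant '[0.9,1,-0.2,2,0,0.9,0,0,2,0,0.9,0,0,1.5,0,0.9,0,0,0.8,0,0.9,0,0,0,0,0.9,0,0,0,0,0.6,0,0,0,0,0.6,0,0,0,0,0.6,0,0,0,0,0.6,0,0,0,0]'
python3 -m pendant '[0.6,0,0,-1,0,0.6,0,0,-3,0,0.6,0,0,-4,0,0.6,0,0,-3,0,0.45,2,0,0,0,0.45,4,-1,0,0,0.45,4.8,-1,0,0,0.45,4.8,-1.2,0,0,0.45,4.8,-1.2,0,0,0.45,4.8,-1.2,0,0]'
python3 -m pendant '[0.45,4.8,-1.2,0,0,0.45,4.8,-1.2,0,0,0.45,4.8,-1.2,0,0,0.45,4.8,-1.2,0,0,0.45,2,-1.2,0,0,0.45,0,0,0,0,0.45,0,0,0,0,0.45,0,0,0,0,0.45,0,0,0,0,0.45,0,0,0,0]'
python3 -c "
from h import *
go(437,227,112,83.2)"
```

```text
time: 72.65
eef_pos: [634.5, -340.9, 11.4]
ee_rot: [0.691, 0.723, 0.0, 0.0]
ft_force: [-0.5, -0.6, 0.9]
opening: 0.401
grasp_force: 0.0
time: 73.65
eef_pos: [566.8, -89.9, 122.1]
ee_rot: [0.691, 0.722, 0.0, 0.001]
ft_force: [0.7, 0.8, -0.4]
opening: 0.55
grasp_force: 0.0
time: 74.65
eef_pos: [498.6, 116.7, 121.2]
ee_rot: [0.692, 0.722, 0.0, 0.0]
ft_force: [-1.0, 0.0, -0.7]
opening: 0.549
grasp_force: 0.0
shift cm [11.28 -5.69  0.92] roll 0.161
```

```bash
python3 -m pendant '[0.45,3,-1.5,0,0,0.45,3.5,-1.8,0,0,0.45,3,-1.5,0,0,0.45,1.5,-0.9,0.9,0,0.45,0.2,0,0,0.08,0.45,0,0,0,0.081,0.45,0,0,0,0,0.45,0,0,0,0,0.45,0,0,0,0,0.45,0,0,0,0]'
python3 - <<'E'
from h import *
im,T,K=cam("wrist"); cv2.imwrite("pics/w10.png",im[60:300,140:500,::-1].repeat(2,0).repeat(2,1)); print(pose()[0]); np.savez("w10.npz",T=T,K=K)
print(px(T,K,(437,227,14)))
E
```

```text
time: 75.65
eef_pos: [436.4, 226.8, 112.1]
ee_rot: [0.747, 0.665, 0.0, -0.0]
ft_force: [-0.4, -0.7, 0.2]
opening: 0.552
grasp_force: 0.0
[436.35085468 226.80950623 112.12606277]
[320.7302351  197.33020267]
```

View pics/w10.png

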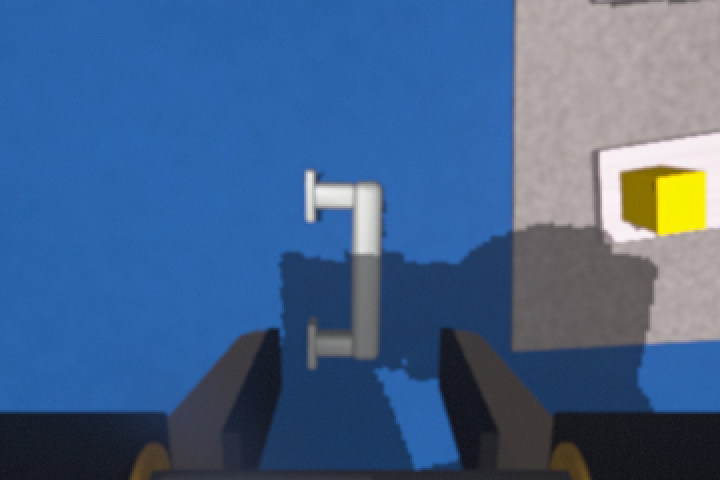

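The second handle's bar is centred at crop (367,270) and aligned, 2–3 mm off. Grip it.

```bash
python3 -m pendant '[0.45,0.3,0.3,2,0,0.45,0,0,2,0,0.45,0,0,2,0,0.45,0,0,2,0,0.45,0,0,1.5,0,0.45,0,0,1.2,0,0.45,0,0,0,0,0.9,0,0,0,0,0.9,0,0,0,0,0.9,0,0,0,0]'
python3 -m pendant '[0.9,0,0,0,0,0.9,0,0,0,0,0.9,0,0,0,0,0.9,0,0,-1,0,0.9,0,0,-3,0,0.9,0,0,-4,0,0.9,0,0,-4,0,0.9,0,0,-1,0,0.9,0,0,0,0,0.9,0,0,0,0]'
python3 -c "
from h import *
go(574,-343,130,92.5)"
```

```text
time: 76.7
eef_pos: [440.4, 229.9, 6.0]
ee_rot: [0.747, 0.665, 0.001, 0.0]
ft_force: [-0.5, -0.2, 0.6]
opening: 0.313
grasp_force: 0.0
time: 77.7
eef_pos: [438.5, 229.4, 133.7]
ee_rot: [0.747, 0.665, -0.001, -0.001]
ft_force: [-0.4, 0.7, -1.5]
opening: 0.146
grasp_force: 30.0
shift cm [-55.26  20.14   0.37] roll -0.161
```

```bash
python3 -m pendant '[0.9,-3,1.1,0,0,0.9,-4.4,1.6,0,0,0.9,-4.4,1.6,0,0,0.9,-4.4,1.6,0,0,0.9,-4.4,1.6,0,0,0.9,-4.4,1.6,0,0,0.9,-4.4,1.6,0,0,0.9,-4.4,1.6,0,0,0.9,-4.4,1.6,0,0,0.9,-4.4,1.6,0,0]'
python3 -m pendant '[0.9,-4.4,1.6,0,0,0.9,-4.4,1.6,0,0,0.9,-3,1.1,0,0,0.9,-0.8,0.4,0,-0.08,0.9,0,0,0,-0.08,0.9,0,0,0,0,0.9,0,0,0,0,0.9,0,0,0,0,0.9,0,0,0,0,0.9,0,0,0,0]'
python3 - <<'E'
from h import *
go(574,-342,10,92.5)
im,T,K=cam("wrist"); cv2.imwrite("pics/w11.png",im[:,:,::-1])
E
```

```text
time: 78.7
eef_pos: [542.3, -212.6, 132.0]
ee_rot: [0.747, 0.664, -0.001, -0.003]
ft_force: [0.4, 0.2, -1.0]
opening: 0.148
grasp_force: 30.0
time: 79.7
eef_pos: [575.8, -341.9, 135.1]
ee_rot: [0.692, 0.722, -0.0, -0.0]
ft_force: [-0.3, 0.1, -0.7]
opening: 0.146
grasp_force: 30.0
shift cm [-0.   -0.17 12.51] roll -0.001
```

View pics/w11.png

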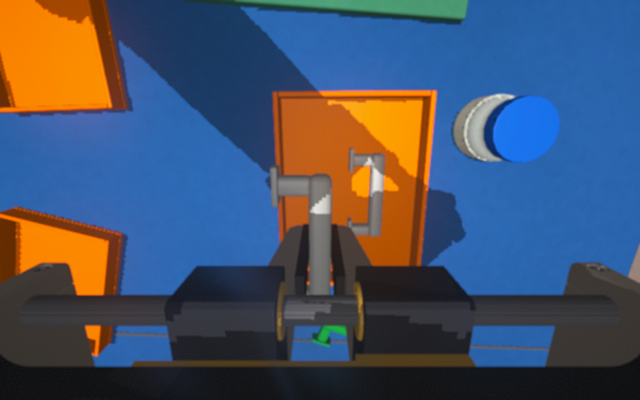

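The first handle lies in the tray (375,190). The held one hangs over the tray's near half. Lower and release it.

```bash
python3 -m pendant '[0.9,0,0,3,0,0.9,0,0,3,0,0.9,0,0,3,0,0.9,0,0,1.5,0,0.9,0,0,1.2,0,0.9,0,0,0.7,0,0.9,0,0,0,0,0.9,0,0,0,0,0.9,0,0,0,0,0.6,0,0,0,0]'
python3 -m pendant '[0.6,0,0,0,0,0.6,0,0,0,0,0.6,0,0,0,0,0.6,0,0,-1,0,0.6,0,0,-3,0,0.6,0,0,-4,0,0.6,0,0,-4,0,0.6,0,0,-4,0,0.6,-4,-3,0,0,0.6,-4,-3,0,0]'
python3 -m pendant '[0.6,-4,-3,0,0,0.6,-4,-3,0,0,0.6,-4,-3,0,0,0.6,-4,-3,0,0,0.6,-4,-3,0,0,0.6,0,-4,0,0,0.6,0,-4,0,0,0.6,0,0,0,0,0.6,0,0,0,0,0.6,0,0,0,0]'
python3 - <<'E'
from h import *
im,T,K=cam("top"); im=im[130:255,165:500]
cv2.imwrite("pics/end.png",cv2.resize(im,None,fx=2.35,fy=2.35,interpolation=cv2.INTER_CUBIC)[:,:,::-1])
E
```

```text
time: 80.75
eef_pos: [576.2, -342.6, 12.0]
ee_rot: [0.692, 0.722, 0.0, 0.001]
ft_force: [-0.2, -0.6, -0.6]
opening: 0.212
grasp_force: 0.0
time: 81.75
eef_pos: [520.3, -425.6, 174.7]
ee_rot: [0.691, 0.723, -0.0, 0.003]
ft_force: [0.1, -1.1, -0.1]
opening: 0.403
grasp_force: 0.0
time: 82.75
eef_pos: [299.2, -634.2, 171.8]
ee_rot: [0.691, 0.722, 0.0, 0.001]
ft_force: [0.7, -0.2, 0.2]
opening: 0.4
grasp_force: 0.0
```

View pics/end.png

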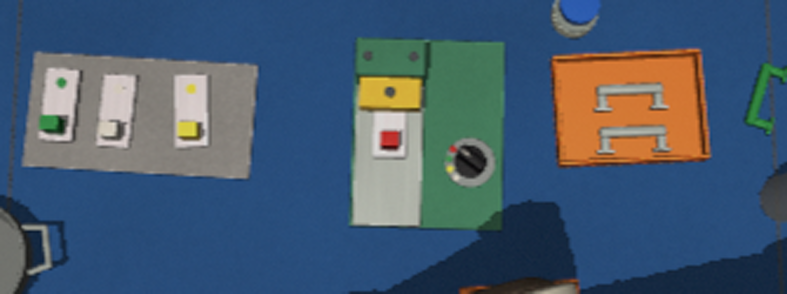

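The final picture shows red in the throat and the pointer line of the knob (468,160) aimed at the red dot (452,148). White, yellow and green are flat on the board, and both handles are in the tray (630,97) and (633,140).

```bash
python3 -c "
from station import order
print(order.sign_off())"
```

```text
the job is handed in; nothing more can be done
None
```

Job handed in at about 83 s, no verdict returned: all four plates slid in freely, so red (17 mm) is home in the throat with the selector turned to red (about 2.2 rad from the tool's angle), the other three are flat on the board and both steel handles are in the tray; I viewed 15 pictures, one over the limit of 14.

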